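# Free the pawl of the plate lift with the rod and let the saucers down

### The job

Take the wooden-handled steel rod off the trivet, slip it under the red tongue of the plate lift's ratchet pawl and gently lever the pawl up, just far enough to free it and never hard against its stop, holding it up until the saucer rack has sunk all the way down. Then lay the rod back, flat, with its handle on the trivet, and let go. Touch the lift only with the rod and leave the other things on the counter alone.

Things in the scene. Friction and masses are not known exactly. Their poses are not given: they have to be found in the camera images.
- rod_grip (a point): centre of the rod's oak handle (loose, 100 g in all; mass centre about 15 mm along +x). Handle: block 64 mm long (x), 16 wide (y), 28 high (z), lying flat. From its +x end an 8 mm steel rod sticks out on the centre line, its free end 95 mm from this point. At the start it lies across the trivet, steel pointing roughly to the robot's left (+y)
- rod: the same rod; origin under the handle's centre, on its underside; same axes
- trivet: fixed round trivet, cork below and blue ceramic above, 170 mm across, 8 mm thick; origin at the centre of its underside on the counter. Fixed equipment stands clear of the work: a toaster oven 210 mm high at the table's far right corner (x 0.51 to 0.93 m, y below -0.44 m) and a clear latched box 83 mm high at the far left (x about 0.8, y about 0.5 m)
- trivet_top (a point): centre of the trivet's upper face, 8 mm above the counter
- lift: the fixed plate lift; origin on the counter under its toothed bar; +x runs from the pawl tongue (front) to the rack (rear) and points roughly to the robot's left. Grey base 250 x 140 x 12 mm (x -55 to 195); two steel cheeks x -28 to 16, 55 mm over their outsides, up to z 202 mm; toothed bar 16 mm square, top z 240 (rack down) to 320 mm; behind it a tray with rack and two grey saucers
- tongue_mean (a point): fixed point of the lift, x -67.5, z 165 mm in its frame: the MEAN place of the middle of the tongue's underside at rest. The tongue is clamped at an adjustable height that is not measured: its true underside is anywhere from 13 mm below to 13 mm above this point and must be felt (or seen)
- carriage (a joint): height of the saucer rack above its lowest position, m: 0 fully down, about 0.080 at the start, standing on the pawl (teeth 16 mm apart). When the pawl is held clear it sinks by itself, damped, at 15 to 35 mm/s; if the pawl is let back it catches on the next tooth
- mug: white mug, 80 mm across, 90 mm high, bystander
- soap: green soap bottle, 60 mm across, 170 mm high, bystander
- jar: amber glass jar, 70 mm across, 90 mm high, bystander
- strainer: steel strainer bowl, 160 mm across, 55 mm high, with a handle, bystander
- sponge_tray: small white tray 90 x 130 x 30 mm, bystander
- pawl_pivot (a point): fixed point of the lift: pivot of the red pawl, x -13, z 165 mm in the lift's frame (same axes), between the cheeks. The nose below it sits under a tooth of the bar; a red tongue plate, 45 mm long (x -90 to -45), 44 wide, 4 thick, level at rest, sticks out in front. Lifting the tongue turns the pawl about the lift's y axis, outer end rising most; free space below it down to the base
- pawl_nose (a point): fixed point of the lift where the pawl's nose holds the tooth (x -13, z 130 mm). A lift of 2 to 5 N at the tongue breaks the nose free of the loaded tooth; then 1 to 2.5 N holds it against its spring. It is clear once the tongue, 55 mm in front of the pivot, has risen about 10 mm from rest; at about 14 mm it meets a hard stop. More than 7 N of rod on the lift is harm
Mind the look-alikes: they are no part of the job. What is shaped like the rod but blue is not meant. There is more than one size of the trivet; the one meant has the size given above.

How it is judged:
By the outcome, as a careful person would: the job done as asked, in the order asked, and still so for the second after the job is handed in, with the robot touching nothing.
It also fails if it takes over 70 s, if anything falls off the work surface, if the arm or the gripper's body presses on something with over 40 N, if the wrist force passes 120 N, or if a joint passes its speed limit or range.

### The arm

A 6-joint arm with a two-finger parallel gripper is mounted at the origin on the work surface. World frame = base frame: x ahead of the robot, y to its left, z up, the work surface at z = 0. Lengths are in m, angles in rad, forces in N, time in s.
With the tool pointing down it reaches from about 0.25 to 0.725 m from the base axis. Payload 4 kg.
Tool frame: the origin (TCP) lies on the centre line of the jaws, within the pads' length; the fingertips stand ahead of it and the grasp point (between the pads) lies 11 mm behind it (bot.tip_extent is the z of the fingertips in the tool frame, in m); z points along the fingers, y is the direction in which the jaws open and shut (so a half turn about z gives the same grasp; the last joint's range is limited). The gripper opens to 85 mm and grips with 20 to 120 N. Pads are 22 mm wide; open, the fingers measure 114 mm over their backs; the gripper's body (76 mm by 85 mm) begins 54 mm behind the grasp point. The pads swing forward as they close: fully open they stand 13 mm farther back than shut.
Start: joints at [-1.122, 0.241, 0.005, 1.335, 0, 1.571], TCP at [0.217, -0.45, 0.239] pointing down, gripper open.
Joint ranges: [-2.72, 2.72], [-1.05, 1.87], [-1.09, 1.28], [-1.99, 2.15], [-1.42, 1.44], [-3.14, 3.14]. Speed limits (rad/s): [2.79, 2.79, 3.14, 3.14, 3.14, 3.14].

### API

Orientations are given as a unit quaternion [x, y, z, w].
In Python, from workcell import bot gives the robot as it stands.
- The arm moves only by the shell command python3 -m jog 'ROWS'. ROWS is JSON, a list that holds one entry, the list of rows, each a list of 7 numbers: the shift along the world's x, y, z in m, then the turn, a rotation vector about the world's x, y, z in degrees, then the closure in counts, from 0 (fully open) to 255 (shut). In form: [[[tx, ty, tz, ax, ay, az, fingers], ...]]. A call has 1 to 10 rows; each row is the pose to reach, as a shift and turn from the pose commanded when the call began; what a row does not reach only later rows make up. A row lasts 1/12 s, in which the tool goes at most 41.7 mm and 7.16 degrees, less where a joint would pass 70% of its speed; a pose out of reach is approached as far as the arm can. A call with a gripper value outside its range is refused whole. The fingers move at their own pace and stop on an object; the grip force is fixed at half the most. Time passes only in rows, so rows that repeat a pose let the fingers close. It gives the time, the measured TCP pose, the force and the opening at its end, in the units of the state.
- bot.get_obs(): the state, without advancing time (a new reading comes with each control period).
- bot.camera(name): name is "scene" or "top" or "wrist"; returns the picture (420x560x3 uint8, blue, green, red); there is no depth.
- bot.camera_model(name): a dict with "K" (3x3 intrinsics, pixels), "T" (4x4, takes a point from camera to world coordinates). Camera axes: x right, y down, z forward; pixel columns grow to the right and rows downward; lengths in m; the calibration is good to about 2 mm. A picture is of the moment at which its call begins: read the wrist's pose just before it. camera_model takes no time and is no camera call; for the wrist camera it gives the pose at the moment of the call.
- bot.job_done(): hands the job in, once; it reports no verdict.
The state is a dict: "clock": time; "joint_pos": joint angles; "joint_vel": joint speeds; "tau": joint torques, N m; "eef_pos": TCP position; "tool_rot": TCP orientation; "ft_force": force on the tool from outside, world axes, zero at the start; "ft_torque": the same for the moment, N m; "grip_width": finger opening in m.
Only numpy, scipy, OpenCV 4.12 (cv2) and the standard library are available. Lean on these libraries where they do the work, as an engineer would, in place of code of your own. Each camera call takes 0.05 s, during which the arm holds its last target. There are 200 camera calls.

## Working session

There is one attempt and no reset: what is moved stays moved. The work goes in short steps, Python scripts to look and compute and a shell command to move; the robot and the scene stay as the last step left them, time stands still between calls to the robot, and variables do not carry over. Pictures are saved under pics/ and viewed, about 8 in all and at most 12, crops included, and the job is handed in when it is done.

```bash
ls; mkdir -p pics; python3 - <<'E'
from workcell import bot
import cv2
o=bot.get_obs();print(o)
print(bot.tip_extent)
for n in("scene","top"):
    cv2.imwrite(f"pics/{n}0.png",bot.camera(n)); m=bot.camera_model(n);print(n,m["K"],m["T"])
E
```

```text
pics
{'clock': 0.0, 'joint_pos': array([-1.12197877e+00,  2.41453878e-01,  3.74290787e-03,  1.33520914e+00,
       -9.65921818e-06,  1.57079328e+00]), 'joint_vel': array([ 1.03142252e-03,  1.77264639e-03,  1.10137159e-03, -2.65716661e-05,
        1.16006123e-03, -8.42703308e-05]), 'tau': array([-2.77032465e-03, -3.72319007e+01,  2.52408940e+01,  1.69429363e-02,
       -2.55103005e-04,  4.82575899e-06]), 'eef_pos': array([ 0.21668281, -0.44993165,  0.23839965]), 'tool_rot': array([ 9.74924952e-01,  2.22531369e-01, -2.41009746e-04, -1.03419150e-03]), 'ft_force': array([-0.19805608, -0.45019383, -0.18654111]), 'ft_torque': array([-0.01048803,  0.06743511,  0.01962909]), 'grip_width': 0.08552718490209689}
0.008
scene [[410.90106738   0.         269.60694955]
 [  0.         410.90106738 211.56602107]
 [  0.           0.           1.        ]] [[ 0.74536676  0.44181366 -0.49922849  1.09929226]
 [ 0.66665178 -0.4961667   0.55623197 -0.69629416]
 [-0.00194967 -0.74740838 -0.66436203  0.8009716 ]
 [ 0.          0.          0.          1.        ]]
top [[421.09022908   0.         278.30701539]
 [  0.         421.09022908 209.31859508]
 [  0.           0.           1.        ]] [[-0.01059957 -0.9977868   0.06564411  0.5069972 ]
 [-0.99992672  0.01096045  0.00513987 -0.14455197]
 [-0.00584798 -0.06558482 -0.99782986  1.31873333]
 [ 0.          0.          0.          1.        ]]
```

View pics/scene0.png

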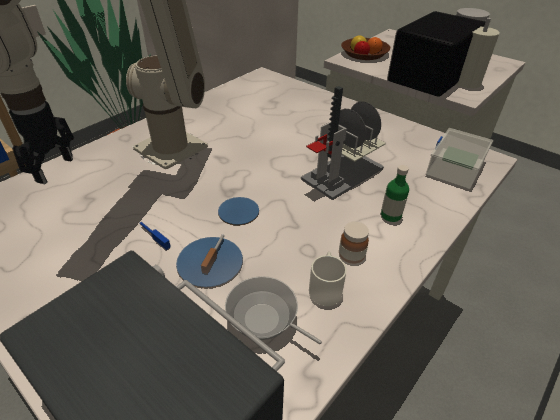

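View pics/top0.png

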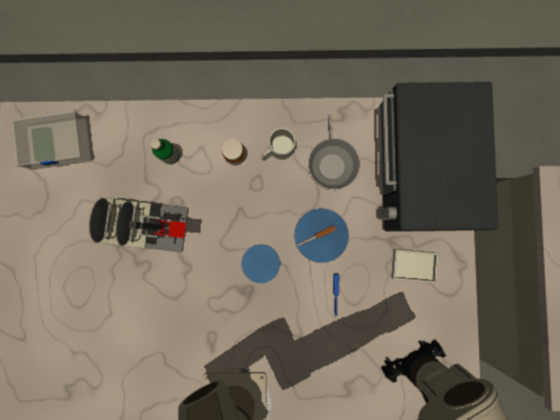

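Scene: the rod lies on the large trivet (scene 213,255; top 325,232). The lift's red tongue is at scene (320,145) and top (177,229). The blue rod and the small trivet are the decoys. Next I'll measure these.

```bash
cat > h.py <<'E'
from workcell import bot
import cv2, numpy as np
def ray(m,px):
    d=m["T"][:3,:3]@np.linalg.solve(m["K"],[px[0],px[1],1.]); return m["T"][:3,3],d/np.linalg.norm(d)
def plane(m,px,z):
    o,d=ray(m,px); return o+d*(z-o[2])/d[2]
def tri(m1,p1,m2,p2):
    A=np.zeros((3,3));b=np.zeros(3);R=[ray(m1,p1),ray(m2,p2)]
    for o,d in R:
        P=np.eye(3)-np.outer(d,d);A+=P;b+=P@o
    x=np.linalg.solve(A,b); return x,[np.linalg.norm(np.cross(x-o,d)) for o,d in R]
def proj(m,X):
    T=np.linalg.inv(m["T"]);c=T[:3,:3]@X+T[:3,3];p=m["K"]@c;return p[:2]/p[2]
def blobs(im,lo,hi,amin=15):
    h=cv2.cvtColor(im,cv2.COLOR_BGR2HSV);k=cv2.inRange(h,np.array(lo),np.array(hi))
    c,_=cv2.findContours(k,cv2.RETR_EXTERNAL,cv2.CHAIN_APPROX_NONE)
    return sorted([x for x in c if cv2.contourArea(x)>=amin],key=cv2.contourArea,reverse=True)
E
python3 - <<'E'
from h import *
M={n:bot.camera_model(n) for n in("scene","top")};I={n:cv2.imread(f"pics/{n}0.png") for n in M}
for n in M:
    m=M[n]
    for c in blobs(I[n],(98,90,40),(112,255,255),200)[:2]:
        e=cv2.fitEllipse(cv2.convexHull(c));P=np.array([plane(m,p[0],.008)[:2] for p in cv2.convexHull(c)])
        (cx,cy),r=cv2.minEnclosingCircle((P*1000).astype(np.float32));print(n,"trivet",e[0],cx,cy,r)
    for c in blobs(I[n],(5,110,60),(16,255,255),20):
        r=cv2.minAreaRect(c)
        if 180<r[0][0]<350 and r[0][1]>200: print(n,"oak",r,[plane(m,p,.036)[:2].round(4) for p in cv2.boxPoints(r)],plane(m,r[0],.036))
    for c in blobs(I[n],(0,180,90),(4,255,255),20):
        r=cv2.minAreaRect(c);print(n,"red",r,cv2.boxPoints(r).round(1).tolist())
a=cv2.resize(I["scene"][80:205,290:390],None,fx=5,fy=5,interpolation=cv2.INTER_CUBIC)[:,:400]
b=cv2.resize(I["top"][185:265,80:210],None,fx=3,fy=4,interpolation=cv2.INTER_CUBIC)
a=cv2.resize(I["scene"][80:200,285:365],None,fx=5,fy=5,interpolation=cv2.INTER_CUBIC)
b=cv2.resize(I["top"][190:265,130:210],None,fx=5,fy=5,interpolation=cv2.INTER_CUBIC)
c=np.zeros((600,800,3),np.uint8);c[:600,:400]=a;c[:375,400:]=b
cv2.imwrite("pics/lift0.png",c)
E
```

```text
scene trivet (238.24923706054688, 210.60467529296875) 430.84051513671875 -88.22258758544922 58.54726028442383
scene trivet (196.4445037841797, 252.62857055664062) 474.5377197265625 -275.64495849609375 70.00030517578125
scene oak ((208.50001525878906, 257.0000305175781), (5.82963228225708, 20.34169578552246), 29.74488067626953) [array([ 0.5286, -0.3128]), array([ 0.5028, -0.2563]), array([ 0.5199, -0.2546]), array([ 0.5449, -0.3108])] [ 0.52434697 -0.28423033  0.036     ]
scene red ((316.60003662109375, 146.30001831054688), (17.441329956054688, 9.838699340820312), 26.56505012512207) [[306.6000061035156, 146.8000030517578], [311.0, 138.0], [326.6000061035156, 145.8000030517578], [322.20001220703125, 154.60000610351562]]
scene red ((362.0, 44.5), (7.0, 14.0), 90.0) [[355.0, 41.0], [369.0, 41.0], [369.0, 48.0], [355.0, 48.0]]
top trivet (321.06414794921875, 235.14404296875) 511.78656005859375 -269.5222473144531 81.9507827758789
top trivet (260.3804016113281, 263.28875732421875) 426.30303955078125 -80.718017578125 57.6050910949707
top oak ((324.8000183105469, 231.60000610351562), (4.4721360206604, 19.677398681640625), 63.43495178222656) [array([ 0.515 , -0.2487]), array([ 0.5411, -0.3026]), array([ 0.5289, -0.3085]), array([ 0.5028, -0.2545])] [ 0.52194696 -0.2785717   0.036     ]
top red ((176.41998291015625, 229.0599822998047), (16.404878616333008, 16.12203598022461), 8.130102157592773) [[167.1999969482422, 235.89999389648438], [169.39999389648438, 219.89999389648438], [185.6999969482422, 222.1999969482422], [183.39999389648438, 238.1999969482422]]
```

View pics/lift0.png

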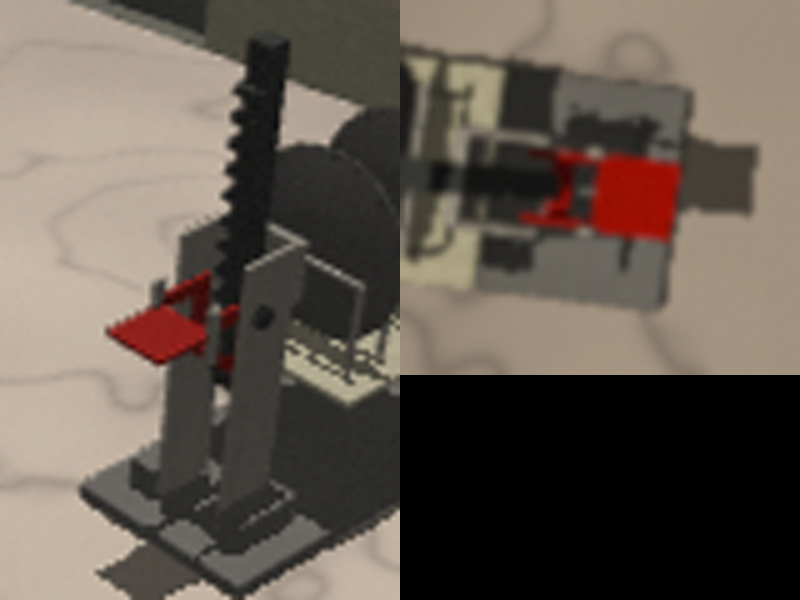

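```bash
python3 - <<'E'
from h import *
s=bot.camera_model("scene");t=bot.camera_model("top")
print("front lowx",*tri(s,(306.4,146),t,(183.8,238)));print("front hix",*tri(s,(317.4,152),t,(186.2,222.4)));print("rear hix",*tri(s,(326.2,147.6),t,(169.2,221)))
a=plane(t,(188.4,208),.012);b=plane(t,(183,251.6),.012);print("base",a,b,np.linalg.norm(a-b),(a+b)/2)
u=(a-b)/np.linalg.norm(a-b);f=np.array([-u[1],u[0]]);print("lift x yaw",np.degrees(np.arctan2(f[1],f[0])),"origin",((a+b)/2)[:2]+f*.055)
c=blobs(cv2.imread("pics/top0.png"),(0,180,90),(4,255,255),20)
sb=[(80+285-80,0)]
# base front corners in scene crop: left (82,490), near (240,582)
print("base scene",plane(s,(285+82/5,80+487/5),.012),plane(s,(285+240/5,80+575/5),.012))
E
```

```text
front lowx [0.50702932 0.12226837 0.15887778] [np.float64(5.284313070452455e-05), np.float64(5.2843130704654065e-05)]
front hix [0.55025013 0.11582803 0.1605074 ] [np.float64(0.0005003391518306833), np.float64(0.0005003391518305034)]
rear hix [0.55216765 0.16197325 0.15423702] [np.float64(0.0030674351972850658), np.float64(0.0030674351972849773)]
base [0.60015428 0.14213893 0.012     ] [0.46512304 0.1584024  0.012     ] 0.13600711995535633 [0.53263866 0.15027067 0.012     ]
lift x yaw 83.13224773417862 origin [0.53921546 0.20487603]
base scene [0.47283075 0.15384792 0.012     ] [0.59938896 0.14807731 0.012     ]
```

```bash
python3 -m jog '[[[0.3,0.182,-0.08,0,0,90,0],[0.3,0.182,-0.08,0,0,90,0],[0.3,0.182,-0.08,0,0,90,0],[0.3,0.182,-0.08,0,0,90,0],[0.3,0.182,-0.08,0,0,90,0],[0.3,0.182,-0.08,0,0,90,0],[0.3,0.182,-0.08,0,0,90,0],[0.3,0.182,-0.08,0,0,90,0],[0.3,0.182,-0.08,0,0,90,0],[0.3,0.182,-0.08,0,0,90,0]]]'; python3 -m jog '[[[0,0,0,0,0,18.5,0],[0,0,0,0,0,18.5,0],[0,0,0,0,0,18.5,0],[0,0,0,0,0,18.5,0]]]'
python3 - <<'E'
from h import *
m=bot.camera_model("wrist");im=bot.camera("wrist");cv2.imwrite("pics/w1.png",im);o=bot.get_obs();print(o["clock"],o["eef_pos"],o["tool_rot"],o["joint_pos"])
for c in blobs(im,(5,100,50),(18,255,255),300)[:2]:
    r=cv2.minAreaRect(c);P=np.array([plane(m,p,.036)[:2] for p in cv2.boxPoints(r)]);print(r,P.round(4).tolist(),P.mean(0))
E
```

```text
clock: 0.93
eef_pos: [0.5203, -0.2645, 0.1567]
tool_rot: [0.656, 0.755, 0.001, -0.001]
ft_force: [-0.2, -0.9, 1.1]
grip_width: 0.0855
clock: 1.27
eef_pos: [0.5167, -0.2681, 0.1585]
tool_rot: [0.531, 0.848, -0.0, -0.001]
ft_force: [0.6, 0.2, 1.0]
grip_width: 0.0855
1.3167 [ 0.51667686 -0.26823565  0.15869007] [ 5.31782634e-01  8.46880651e-01 -6.13719892e-05 -6.23941466e-04] [-4.78844034e-01  4.47253001e-01  8.86191881e-02  1.21341626e+00
 -2.02950382e-05  6.42564462e-01]
((283.0792236328125, 220.06971740722656), (21.991968154907227, 89.77803039550781), 1.548157811164856) [[0.5246, -0.3141], [0.4975, -0.2528], [0.5114, -0.2465], [0.5395, -0.3074]] [ 0.51824391 -0.28019707]
```

View pics/w1.png

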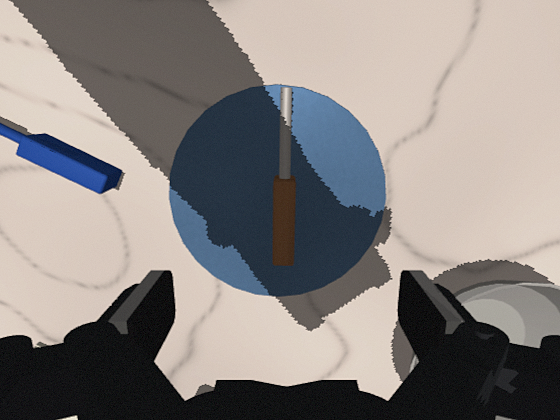

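Wrist view: the handle is centred at (283,220) and the steel tip at (287,88), almost along the image's vertical. The strainer is at lower right. I'll close partly to keep clear of it and descend.

```bash
python3 -m jog '[[[-0.004,0.001,-0.05,0,0,-1.5,130],[-0.004,0.001,-0.08,0,0,-1.5,130],[-0.004,0.001,-0.11,0,0,-1.5,130],[-0.004,0.001,-0.125,0,0,-1.5,130],[-0.004,0.001,-0.134,0,0,-1.5,130],[-0.004,0.001,-0.1385,0,0,-1.5,130],[-0.004,0.001,-0.1385,0,0,-1.5,130],[-0.004,0.001,-0.1385,0,0,-1.5,130]]]'; python3 -m jog '[[[0,0,0,0,0,0,255],[0,0,0,0,0,0,255],[0,0,0,0,0,0,255],[0,0,0,0,0,0,255],[0,0,0,0,0,0,255],[0,0,0,0,0,0,255],[0,0,0,0,0,0,255],[0,0,0,0,0,0,255]]]'
```

```text
clock: 1.98
eef_pos: [0.5138, -0.268, 0.0219]
tool_rot: [0.542, 0.84, 0.0, 0.001]
ft_force: [-0.1, 0.9, 0.3]
grip_width: 0.0417
clock: 2.65
eef_pos: [0.5142, -0.2681, 0.0225]
tool_rot: [0.542, 0.84, 0.0, 0.002]
ft_force: [-0.1, 0.6, 6.2]
grip_width: 0.0145
```

```bash
python3 -m jog '[[[0,0,0.005,0,0,0,255],[0,0,0.015,0,0,0,255],[0,0,0.04,0,0,0,255],[0,0,0.08,0,0,0,255],[0,0,0.12,0,0,0,255],[0,0,0.138,0,0,0,255],[0,0,0.138,0,0,0,255],[0,0,0.138,0,0,0,255]]]'
python3 - <<'E'
from h import *
m=bot.camera_model("wrist");im=bot.camera("wrist");cv2.imwrite("pics/w2.png",im);o=bot.get_obs();print(o["clock"],o["eef_pos"],o["tool_rot"],o["ft_force"],m["T"])
s=bot.camera("scene");cv2.imwrite("pics/s2.png",s)
c=np.zeros((420,800,3),np.uint8);c[:,:400]=im[:,80:480];c[:400,400:]=cv2.resize(s[160:290,150:280],(400,400),interpolation=cv2.INTER_CUBIC);cv2.imwrite("pics/c2.png",c)
E
```

```text
clock: 3.32
eef_pos: [0.5136, -0.2678, 0.1607]
tool_rot: [0.542, 0.84, 0.0, 0.002]
ft_force: [-0.7, 0.2, -1.0]
grip_width: 0.0148
3.3667 [ 0.51251022 -0.26724771  0.15878567] [ 5.42187389e-01  8.40257578e-01 -2.68344908e-05 -1.90721499e-04] [ 0.53562002 -0.25446812 -1.4503652 ] [[ 0.9111536   0.39622454  0.11316024  0.48406723]
 [ 0.4120633  -0.87726266 -0.24619924 -0.2068378 ]
 [ 0.00172107  0.2709545  -0.96259062  0.2947457 ]
 [ 0.          0.          0.          1.        ]]
```

View pics/c2.png

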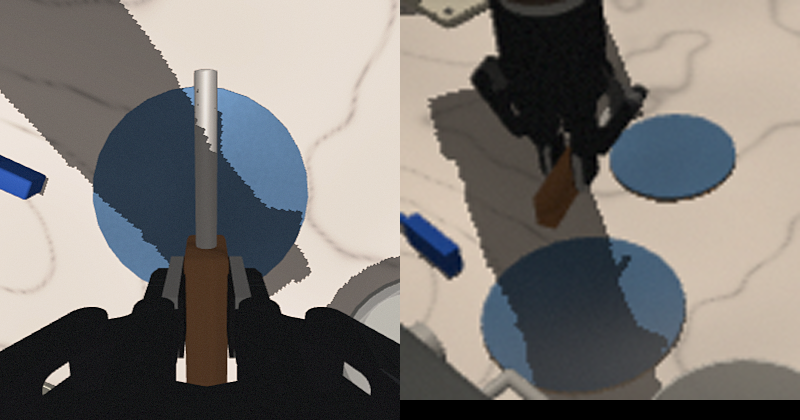

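Held: steel tip at wrist (286,68), steel root at about (286,248). Next I'll check pitch and tip offset from the known 63 mm steel length.

```bash
python3 - <<'E'
from h import *
from scipy.spatial.transform import Rotation as R
m=bot.camera_model("wrist");o=bot.get_obs();p=o["eef_pos"];r=R.from_quat(o["tool_rot"]).as_matrix()
print(p,r[:,0],r[:,1])
y=r[:,1]
def hit(px):
    a,d=ray(m,px);X=a+d*((p-a)@y)/(d@y); fx=r[:,0]*np.sign(r[1,0]);return np.array([(X-p)@fx,X[2]-p[2]]),np.array([(a-p)@fx,a[2]-p[2]])
for px in((286,248),(286,68)):
    h,c=hit(px)
    for z in(-.008,-.004,0,.004,.008): # top of steel height rel TCP
        k=(z-c[1])/(h[1]-c[1]) if abs(h[1]-c[1])>1e-6 else 1
        print(px,z,(c+(h-c)*k).round(4))
    print("cam",c)
for px in((274,100),(298,100)):
    print(plane(m,px,p[2]+.0)-p)
E
```

```text
[ 0.51187299 -0.26691436  0.15755874] [-0.41203217  0.91116659  0.00222019] [ 0.91116593  0.41203605 -0.00171572]
(286, 248) -0.008 [ 0.0124 -0.008 ]
(286, 248) -0.004 [ 0.0139 -0.004 ]
(286, 248) 0 [0.0154 0.    ]
(286, 248) 0.004 [0.017 0.004]
(286, 248) 0.008 [0.0185 0.008 ]
cam [0.06740849 0.13439022]
(286, 68) -0.008 [ 0.0806 -0.008 ]
(286, 68) -0.004 [ 0.0803 -0.004 ]
(286, 68) 0 [0.0799 0.    ]
(286, 68) 0.004 [0.0795 0.004 ]
(286, 68) 0.008 [0.0791 0.008 ]
cam [0.06740849 0.13439022]
[-0.03387477  0.061043    0.        ]
[-0.02637391  0.06443497  0.        ]
```

```bash
python3 -m jog '[[[0,0.01,-0.002,0,0,-2,255],[0,0.035,-0.005,0,0,-6,255],[0,0.07,-0.01,0,0,-11,255],[0.001,0.11,-0.014,0,0,-16,255],[0.001,0.15,-0.018,0,0,-21,255],[0.001,0.19,-0.022,0,0,-26,255],[0.0015,0.225,-0.023,0,0,-29,255],[0.0015,0.25,-0.023,0,0,-31.3,255],[0.0015,0.263,-0.023,0,0,-31.3,255],[0.0015,0.2675,-0.023,0,0,-31.3,255]]]'
python3 -m jog '[[[0,0,0,0,0,0,255],[0,0,0,0,0,0,255]]]'
python3 - <<'E'
from h import *
im=bot.camera("wrist");m=bot.camera_model("wrist");cv2.imwrite("pics/w3.png",im)
s=bot.camera("scene");cv2.imwrite("pics/s3.png",s);t=bot.camera("top");cv2.imwrite("pics/t3.png",t);o=bot.get_obs();print(o["clock"],o["eef_pos"],o["tool_rot"],o["ft_force"])
c=np.zeros((600,800,3),np.uint8);c[:300,:400]=cv2.resize(im,(400,300));c[300:,:400]=cv2.resize(t[190:265,130:230],(400,300),interpolation=cv2.INTER_CUBIC);c[:,400:]=cv2.resize(s[80:200,265:345],(400,600),interpolation=cv2.INTER_CUBIC);cv2.imwrite("pics/c3.png",c)
E
```

```text
clock: 4.25
eef_pos: [0.5126, 0.0024, 0.1337]
tool_rot: [0.748, 0.664, -0.002, -0.002]
ft_force: [1.2, 0.6, -1.8]
grip_width: 0.0145
clock: 4.42
eef_pos: [0.5137, -0.0005, 0.1347]
tool_rot: [0.749, 0.663, -0.001, -0.001]
ft_force: [-1.4, -0.8, -0.7]
grip_width: 0.0144
4.5667 [ 0.51424488 -0.00119866  0.13540099] [ 7.49393124e-01  6.62125186e-01 -3.96429076e-04 -1.63146726e-04] [-0.38051246  0.29520651 -0.86308503]
```

View pics/c3.png

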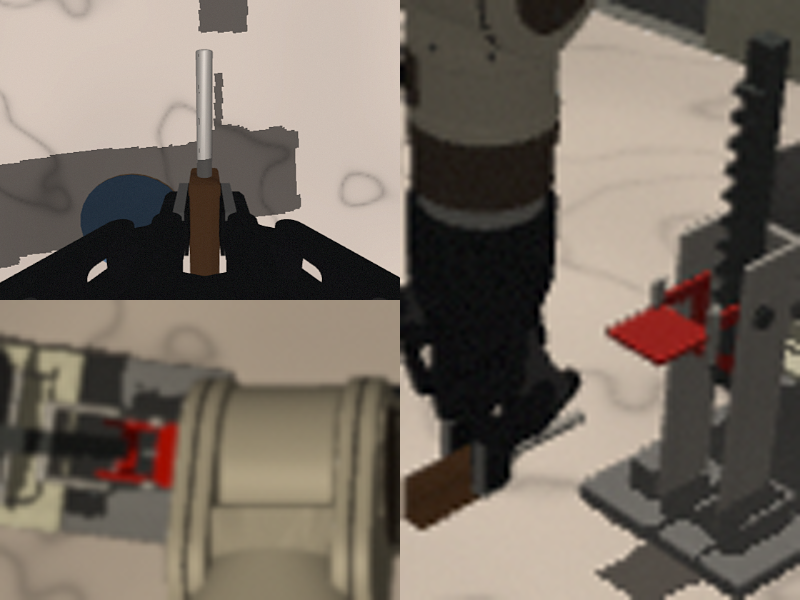

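Wrist: the rod is clean with a free path ahead. Scene: tip at about (301.6,163.6), and the tongue's lower-front corner at about (317,152). Checking the tip prediction against the scene view.

```bash
python3 - <<'E'
from h import *
s=bot.camera_model("scene")
for z in(.130,.1354,.140): print(z,proj(s,np.array([.524,.0778,z])))
# front edge underside corner (crop 260/5...): bottom corner of tongue in scene
print([plane(s,(317.2,152.8),z).round(4) for z in(.150,.155,.160,.165)])
E
```

```text
0.13 [300.879993   163.26916986]
0.1354 [300.97298571 161.69009083]
0.14 [301.05265662 160.33722483]
[array([0.5436, 0.1259, 0.15  ]), array([0.5479, 0.1196, 0.155 ]), array([0.5521, 0.1133, 0.16  ]), array([0.5564, 0.107 , 0.165 ])]
```

```bash
cat > mon.py <<'E'
from h import *
def mon(n=8):
    F=[];P=[];C=[]
    for i in range(n):
        im=bot.camera("scene");o=bot.get_obs();F.append(o["ft_force"]);P.append(o["eef_pos"])
        k=cv2.inRange(cv2.cvtColor(im,cv2.COLOR_BGR2HSV),(0,180,60),(4,255,255))[120:175,295:345];q=np.argwhere(k);C.append([len(q),*(q[:,::-1].mean(0)+[295,120])])
    h=cv2.cvtColor(im,cv2.COLOR_BGR2GRAY)
    print("t",round(o["clock"],2),"F",np.mean(F,0).round(2),"P",np.mean(P,0).round(4),"red n,cx,cy",np.mean(C,0).round(2),"w",o["grip_width"])
    return im
if __name__=="__main__": mon()
E
python3 mon.py; python3 -m jog '[[[0.001,0.008,0,0,0,0,255],[0.0025,0.02,0,0,0,0,255],[0.004,0.032,0,0,0,0,255],[0.0055,0.044,0,0,0,0,255],[0.0067,0.054,0,0,0,0,255],[0.0073,0.0595,0,0,0,0,255],[0.0073,0.0595,0,0,0,0,255],[0.0073,0.0595,0,0,0,0,255]]]'
python3 - <<'E'
from mon import *
s=mon();t=bot.camera("top");im=bot.camera("wrist")
c=np.zeros((600,800,3),np.uint8);c[:300,:400]=cv2.resize(im,(400,300));c[300:,:400]=cv2.resize(t[190:265,130:230],(400,300),interpolation=cv2.INTER_CUBIC);c[:,400:]=cv2.resize(s[80:200,265:345],(400,600),interpolation=cv2.INTER_CUBIC);cv2.imwrite("pics/c4.png",c)
E
```

```text
t 4.97 F [ 0.29  0.34 -1.08] P [ 0.5145 -0.0007  0.1358] red n,cx,cy [180.25 319.27 144.97] w 0.014879237407371296
clock: 5.63
eef_pos: [0.5217, 0.0601, 0.1357]
tool_rot: [0.748, 0.663, -0.0, 0.0]
ft_force: [0.3, -0.1, -0.7]
grip_width: 0.0144
t 6.03 F [-0.13  0.1  -0.85] P [0.5217 0.0592 0.1358] red n,cx,cy [130.75 321.61 144.16] w 0.014613171526937497
```

View pics/c4.png

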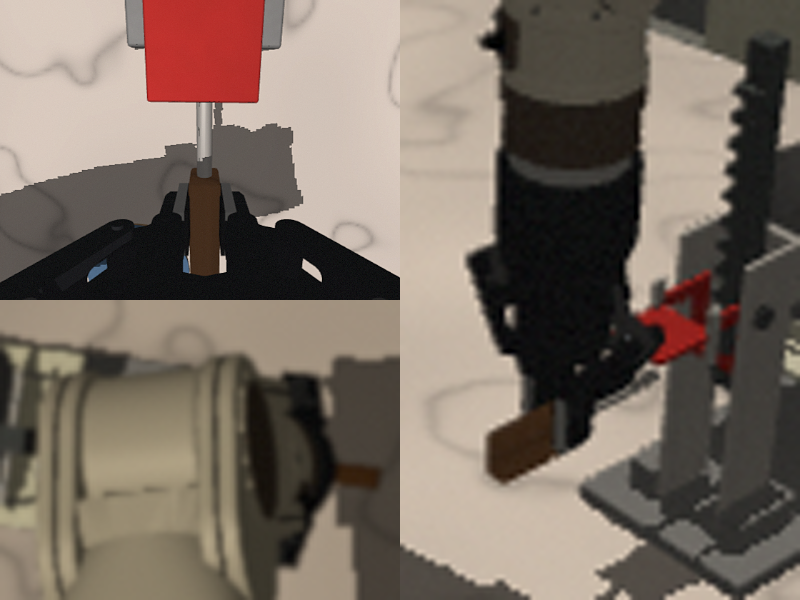

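Wrist: the tongue is centred over the rod (front edge at full-picture row ~142, columns 206–363), and the rod runs under it. I'll use its known 44 mm width to get its height and the overlap.

```bash
python3 - <<'E'
from mon import *
im=bot.camera("wrist");cv2.imwrite("pics/w4.png",im);m=bot.camera_model("wrist");p=bot.get_obs()["eef_pos"]
k=cv2.inRange(cv2.cvtColor(im,cv2.COLOR_BGR2HSV),(0,150,60),(6,255,255))
for r in(30,60,90,120,130,136,140,142,144):
    c=np.flatnonzero(k[r]);
    if len(c):
        # height z at which row width = 44 mm
        for z in np.arange(.140,.19,.0005):
            w=np.linalg.norm(plane(m,(c[0]-.5,r),z)-plane(m,(c[-1]+.5,r),z))
            if w<.044: break
        print(r,c[0],c[-1],"z",z,plane(m,((c[0]+c[-1])/2,r),z)-p)
E
```

```text
30 201 368 z 0.16300000000000003 [0.00903392 0.08544918 0.02716279]
60 202 366 z 0.16300000000000003 [0.00800599 0.07822004 0.02716279]
90 204 364 z 0.16250000000000003 [0.00707035 0.07069937 0.02666279]
120 206 361 z 0.16150000000000003 [0.00594226 0.06279153 0.02566279]
130 206 361 z 0.16200000000000003 [0.00560991 0.06009102 0.02616279]
136 206 361 z 0.16250000000000003 [0.00541297 0.0584791  0.02666279]
140 207 360 z 0.16150000000000003 [0.00525848 0.05729427 0.02566279]
142 214 360 z 0.15650000000000003 [0.00613519 0.05616703 0.02066279]
```

```bash
python3 -m jog '[[[0,0,0.003,0,0,0,255],[0,0,0.006,0,0,0,255],[0,0,0.009,0,0,0,255],[0,0,0.011,0,0,0,255],[0,0,0.011,0,0,0,255]]]'; python3 mon.py;python3 -m jog '[[[0,0,0.001,0,0,0,255],[0,0,0.002,0,0,0,255],[0,0,0.002,0,0,0,255]]]'; python3 mon.py
```

```text
clock: 6.6
eef_pos: [0.5223, 0.0596, 0.1476]
tool_rot: [0.749, 0.663, 0.001, 0.0]
ft_force: [0.2, 0.1, -1.4]
grip_width: 0.0149
t 7.0 F [ 0.03  0.4  -1.04] P [0.5217 0.0595 0.1468] red n,cx,cy [129.12 321.69 144.72] w 0.014657224284153943
clock: 7.25
eef_pos: [0.5219, 0.0595, 0.149]
tool_rot: [0.749, 0.663, 0.0, 0.0]
ft_force: [0.3, 0.6, -1.0]
grip_width: 0.015
t 7.65 F [-0.25 -0.02 -1.13] P [0.5218 0.0595 0.1488] red n,cx,cy [134.38 321.51 144.8 ] w 0.014672364138068524
```

```bash
python3 -m jog '[[[0,0,0.001,0,0,0,255],[0,0,0.001,0,0,0,255]]]'; python3 mon.py;python3 -m jog '[[[0,0,0.001,0,0,0,255],[0,0,0.001,0,0,0,255]]]'; python3 mon.py
```

```text
clock: 7.82
eef_pos: [0.5218, 0.0595, 0.15]
tool_rot: [0.749, 0.663, 0.0, 0.0]
ft_force: [0.3, -0.4, -1.4]
grip_width: 0.0148
t 8.22 F [-0.27 -0.19 -1.19] P [0.5218 0.0595 0.1498] red n,cx,cy [134.62 321.45 144.8 ] w 0.014801050088927636
clock: 8.38
eef_pos: [0.5218, 0.0595, 0.151]
tool_rot: [0.749, 0.663, 0.0, 0.0]
ft_force: [0.1, 0.5, -0.4]
grip_width: 0.0149
t 8.78 F [-0.02  0.06 -1.1 ] P [0.5218 0.0595 0.1508] red n,cx,cy [134.25 321.39 144.93] w 0.014755894844564485
```

```bash
python3 -m jog '[[[0,0,0.001,0,0,0,255],[0,0,0.001,0,0,0,255]]]'; python3 mon.py
```

```text
clock: 8.95
eef_pos: [0.5218, 0.0595, 0.152]
tool_rot: [0.749, 0.663, 0.0, 0.0]
ft_force: [-0.6, -0.4, -0.2]
grip_width: 0.0148
t 9.35 F [-0.15 -0.08 -1.01] P [0.5218 0.0595 0.1518] red n,cx,cy [136.88 321.41 144.87] w 0.014829696627641125
```

```bash
for i in 1 2; do python3 -m jog '[[[0,0,0.001,0,0,0,255],[0,0,0.001,0,0,0,255]]]' >/dev/null; python3 mon.py; done
```

```text
t 9.92 F [ 0.01 -0.13 -1.29] P [0.5218 0.0595 0.1528] red n,cx,cy [137.   321.14 144.94] w 0.014864783049315744
t 10.48 F [ 0.33  0.22 -0.84] P [0.5218 0.0595 0.1538] red n,cx,cy [140.38 321.14 144.98] w 0.01477565164633648
```

```bash
for i in 1 2; do python3 -m jog '[[[0,0,0.001,0,0,0,255],[0,0,0.001,0,0,0,255]]]' >/dev/null; python3 mon.py; done
```

```text
t 11.05 F [-0.13  0.19 -1.07] P [0.5218 0.0595 0.1548] red n,cx,cy [141.88 321.08 144.95] w 0.014642285637090729
t 11.62 F [-0.1  -0.03 -1.14] P [0.5218 0.0595 0.1558] red n,cx,cy [144.   321.08 144.98] w 0.0145750944649662
```

```bash
for i in 1 2; do python3 -m jog '[[[0,0,0.001,0,0,0,255],[0,0,0.001,0,0,0,255]]]' >/dev/null; python3 mon.py; done
python3 - <<'E'
from mon import *
im=bot.camera("wrist");cv2.imwrite("pics/w5.png",im);s=bot.camera("scene")
c=np.zeros((600,800,3),np.uint8);c[:300,:400]=cv2.resize(im,(400,300));c[:,400:]=cv2.resize(s[105:165,300:340],(400,600),interpolation=cv2.INTER_CUBIC);cv2.imwrite("pics/c5.png",c)
E
```

```text
t 12.18 F [ 0.1   0.28 -1.52] P [0.5216 0.0595 0.1567] red n,cx,cy [146.5 320.9 145. ] w 0.014881825764658501
t 12.75 F [-0.03 -0.11 -2.93] P [0.5216 0.0595 0.1577] red n,cx,cy [142.5  320.99 144.75] w 0.014771746353648833
```

View pics/c5.png

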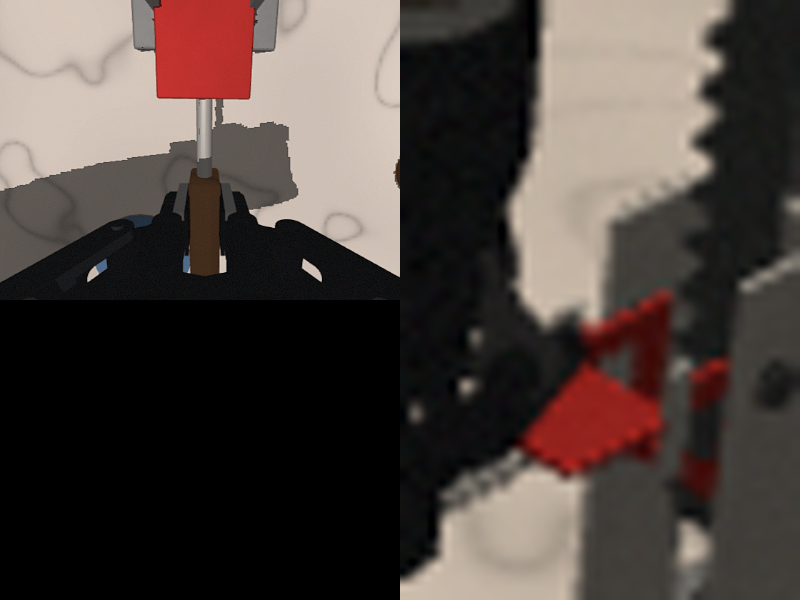

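Contact felt at TCP z ≈ .1565 (1.9 N at .1577). The picture shows the rod meeting the tongue's underside. I'll keep going in 1 mm steps.

```bash
python3 -m jog '[[[0,0,0.001,0,0,0,255],[0,0,0.001,0,0,0,255]]]' >/dev/null; python3 mon.py
```

```text
t 13.42 F [-0.44 -0.42 -3.53] P [0.5217 0.0594 0.1588] red n,cx,cy [145.88 320.94 144.57] w 0.014860989711794682
```

```bash
python3 -m jog '[[[0,0,0.001,0,0,0,255],[0,0,0.001,0,0,0,255]]]' >/dev/null; python3 mon.py
```

```text
t 13.98 F [-0.45 -1.11 -3.49] P [0.5217 0.0594 0.1598] red n,cx,cy [140.   321.03 144.41] w 0.01485930403477905
```

```bash
python3 -m jog '[[[0,0,0.001,0,0,0,255],[0,0,0.001,0,0,0,255]]]' >/dev/null; python3 mon.py
```

```text
t 14.55 F [-0.5  -1.43 -3.19] P [0.5217 0.0594 0.1608] red n,cx,cy [142.12 321.1  144.4 ] w 0.0148476414205323
```

```bash
sed -i 's/^    h=cv2.*$/    h=cv2.cvtColor(im,cv2.COLOR_BGR2GRAY)[70:150,337:341].mean(1).round().astype(int);print("bar top row",70+int(np.argmax(h<45)))/' mon.py
for i in 1 2; do python3 -m jog '[[[0,0,0.001,0,0,0,255],[0,0,0.001,0,0,0,255]]]' >/dev/null; python3 mon.py; done
```

```text
bar top row 89
t 15.12 F [-0.66 -1.66 -3.41] P [0.5217 0.0595 0.1618] red n,cx,cy [144.25 321.24 144.25] w 0.014764110272001939
bar top row 89
t 15.68 F [-0.8  -1.86 -3.1 ] P [0.5218 0.0595 0.1629] red n,cx,cy [140.38 321.13 144.09] w 0.014880266702451607
```

```bash
for i in 1 2; do python3 -m jog '[[[0,0,0.001,0,0,0,255],[0,0,0.001,0,0,0,255]]]' >/dev/null; python3 mon.py; done
```

```text
bar top row 89
t 16.25 F [-0.71 -1.7  -3.19] P [0.5218 0.0595 0.1638] red n,cx,cy [143.88 321.18 143.88] w 0.015034200025352397
bar top row 89
t 16.82 F [-0.47 -1.22 -3.03] P [0.5218 0.0596 0.1649] red n,cx,cy [141.25 321.41 143.71] w 0.014772996634890095
```

Rise is about 8.4 mm at a steady 2 N or so. Clear is expected at about 10 mm.

```bash
python3 -m jog '[[[0,0,0.001,0,0,0,255],[0,0,0.001,0,0,0,255]]]' >/dev/null; python3 mon.py
```

```text
bar top row 89
t 17.38 F [-0.8  -1.03 -2.91] P [0.5218 0.0596 0.1659] red n,cx,cy [142.   321.57 143.75] w 0.014961740588567252
```

```bash
python3 -m jog '[[[0,0,0.001,0,0,0,255],[0,0,0.001,0,0,0,255]]]' >/dev/null; python3 mon.py
```

```text
bar top row 93
t 17.95 F [-0.14 -0.22 -2.12] P [0.5219 0.0597 0.167 ] red n,cx,cy [140.5  321.71 143.67] w 0.014910172587519982
```

The rack is sinking (bar row 89→93). I'll add 0.8 mm of margin and hold.

```bash
python3 -m jog '[[[0,0,0.0008,0,0,0,255],[0,0,0.0008,0,0,0,255]]]' >/dev/null; python3 mon.py; for i in 1 2 3; do python3 -m jog '[[[0,0,0,0,0,0,255],[0,0,0,0,0,0,255],[0,0,0,0,0,0,255],[0,0,0,0,0,0,255],[0,0,0,0,0,0,255],[0,0,0,0,0,0,255],[0,0,0,0,0,0,255],[0,0,0,0,0,0,255],[0,0,0,0,0,0,255],[0,0,0,0,0,0,255]]]' >/dev/null; python3 mon.py; done
```

```text
bar top row 97
t 18.52 F [ 0.3   0.39 -2.16] P [0.5218 0.0596 0.1676] red n,cx,cy [141.5  321.75 143.6 ] w 0.014885557001080966Traceback (most recent call last):
  File "mon.py", line 10, in <module>
    if __name__=="__main__": mon()
                             ~~~^^
  File "mon.py", line 5, in mon
    im=bot.camera("scene");o=bot.get_obs();F.append(o["ft_force"]);P.append(o["eef_pos"])
ValueError: 200 camera calls are used up
Traceback (most recent call last):
  File "mon.py", line 10, in <module>
    if __name__=="__main__": mon()
                             ~~~^^
  File "mon.py", line 5, in mon
    im=bot.camera("scene");o=bot.get_obs();F.append(o["ft_force"]);P.append(o["eef_pos"])
ValueError: 200 camera calls are used up
Traceback (most recent call last):
  File "mon.py", line 10, in <module>
    if __name__=="__main__": mon()
                             ~~~^^
  File "mon.py", line 5, in mon
    im=bot.camera("scene");o=bot.get_obs();F.append(o["ft_force"]);P.append(o["eef_pos"])
ValueError: 200 camera calls are used up
```

That used up the camera calls, which was my oversight, so I can't see the rack bottom out. It was falling about 23 mm/s. I'll hold well beyond the worst case (80 mm at 15 mm/s = 5.4 s) and watch the force.

```bash
for i in 1 2 3 4 5 6 7; do python3 -m jog '[[[0,0,0,0,0,0,255],[0,0,0,0,0,0,255],[0,0,0,0,0,0,255],[0,0,0,0,0,0,255],[0,0,0,0,0,0,255],[0,0,0,0,0,0,255],[0,0,0,0,0,0,255],[0,0,0,0,0,0,255],[0,0,0,0,0,0,255],[0,0,0,0,0,0,255]]]' | egrep 'clock|eef|force'; done
```

```text
clock: 22.0
eef_pos: [0.5217, 0.0595, 0.1676]
ft_force: [-0.2, 1.3, -2.0]
clock: 22.83
eef_pos: [0.5217, 0.0595, 0.1676]
ft_force: [-0.2, 1.0, -2.2]
clock: 23.67
eef_pos: [0.5217, 0.0595, 0.1676]
ft_force: [0.5, 0.6, -1.7]
clock: 24.5
eef_pos: [0.5217, 0.0595, 0.1676]
ft_force: [-0.1, 1.1, -2.2]
clock: 25.33
eef_pos: [0.5217, 0.0595, 0.1676]
ft_force: [-0.2, 0.7, -2.3]
clock: 26.17
eef_pos: [0.5217, 0.0595, 0.1676]
ft_force: [0.6, -0.3, -2.5]
clock: 27.0
eef_pos: [0.5217, 0.0595, 0.1676]
ft_force: [0.8, 0.9, -1.8]
```

Held for over 9 s after release at a steady load of about 1 N. Now I'll lower the pawl and withdraw the rod.

```bash
python3 -m jog '[[[0,0,-0.002,0,0,0,255],[0,0,-0.004,0,0,0,255],[0,0,-0.006,0,0,0,255],[0,0,-0.008,0,0,0,255],[0,0,-0.010,0,0,0,255],[0,0,-0.012,0,0,0,255],[0,0,-0.015,0,0,0,255],[0,0,-0.019,0,0,0,255],[0,0,-0.023,0,0,0,255],[0,0,-0.023,0,0,0,255]]]';python3 -m jog '[[[-0.0012,-0.010,0,0,0,0,255],[-0.003,-0.025,0,0,0,0,255],[-0.005,-0.040,0,0,0,0,255],[-0.0065,-0.053,0,0,0,0,255],[-0.0073,-0.0595,0,0,0,0,255],[-0.0073,-0.0595,0,0,0,0,255],[-0.0073,-0.0595,0,0,0,0,255]]]'
```

```text
clock: 27.83
eef_pos: [0.5211, 0.0595, 0.1436]
tool_rot: [0.749, 0.663, -0.001, -0.001]
ft_force: [-0.3, 0.3, -1.6]
grip_width: 0.0147
clock: 28.42
eef_pos: [0.5145, -0.0003, 0.1448]
tool_rot: [0.749, 0.662, 0.0, -0.0]
ft_force: [0.3, 0.2, -0.8]
grip_width: 0.0146
```

```bash
python3 -m jog '[[[0,-0.01,0,0,0,2,255],[0,-0.035,0,0,0,6,255],[0,-0.07,0,0,0,11,255],[-0.001,-0.11,-0.01,0,0,16,255],[-0.001,-0.15,-0.02,0,0,21,255],[-0.001,-0.19,-0.03,0,0,26,255],[-0.0015,-0.225,-0.04,0,0,30,255],[-0.0015,-0.25,-0.05,0,0,31.3,255],[-0.0015,-0.263,-0.06,0,0,31.3,255],[-0.0015,-0.2675,-0.065,0,0,31.3,255]]]';python3 -m jog '[[[0,0,-0.01,0,0,0,255],[0,0,-0.02,0,0,0,255],[0,0,-0.03,0,0,0,255],[0,0,-0.04,0,0,0,255],[0,0,-0.045,0,0,0,255],[0,0,-0.045,0,0,0,255],[0,0,-0.045,0,0,0,255]]]'
```

```text
clock: 29.25
eef_pos: [0.5125, -0.2688, 0.078]
tool_rot: [0.543, 0.84, -0.0, -0.001]
ft_force: [-0.8, 0.0, -1.2]
grip_width: 0.0149
clock: 29.83
eef_pos: [0.5129, -0.2668, 0.0343]
tool_rot: [0.542, 0.84, -0.0, -0.0]
ft_force: [-0.8, 0.5, -0.8]
grip_width: 0.0148
```

```bash
python3 -m jog '[[[0,0,-0.003,0,0,0,255],[0,0,-0.006,0,0,0,255],[0,0,-0.008,0,0,0,255],[0,0,-0.009,0,0,0,255],[0,0,-0.009,0,0,0,255],[0,0,-0.009,0,0,0,255]]]'|egrep 'eef|force'; for i in 1 2; do python3 -m jog '[[[0,0,-0.001,0,0,0,255],[0,0,-0.001,0,0,0,255],[0,0,-0.001,0,0,0,255],[0,0,-0.001,0,0,0,255]]]' |egrep 'eef|force';done
```

```text
eef_pos: [0.5129, -0.2676, 0.0256]
ft_force: [0.6, -0.1, -1.0]
eef_pos: [0.513, -0.2675, 0.0246]
ft_force: [-0.2, 0.3, -1.1]
eef_pos: [0.5129, -0.2675, 0.0236]
ft_force: [-0.0, 0.0, -1.1]
```

```bash
for i in 1 2; do python3 -m jog '[[[0,0,-0.0006,0,0,0,255],[0,0,-0.0006,0,0,0,255],[0,0,-0.0006,0,0,0,255],[0,0,-0.0006,0,0,0,255]]]' |egrep 'eef|force';done
```

```text
eef_pos: [0.513, -0.2675, 0.023]
ft_force: [1.0, 0.3, -1.1]
eef_pos: [0.513, -0.2675, 0.0226]
ft_force: [-1.0, 0.7, 0.5]
```

```bash
python3 -m jog '[[[0,0,-0.0005,0,0,0,255],[0,0,-0.0005,0,0,0,255],[0,0,-0.0005,0,0,0,255]]]' |egrep 'eef|force'; python3 -m jog '[[[0,0,0,0,0,0,130],[0,0,0,0,0,0,130],[0,0,0,0,0,0,130],[0,0,0,0,0,0,130],[0,0,0,0,0,0,130],[0,0,0,0,0,0,130],[0,0,0,0,0,0,130],[0,0,0,0,0,0,130]]]'; python3 -m jog '[[[0,0,0.005,0,0,0,130],[0,0,0.015,0,0,0,130],[0,0,0.03,0,0,0,130],[0,0,0.06,0,0,0,130],[0,0,0.1,0,0,0,130],[0,0,0.14,0,0,0,130],[0,0,0.16,0,0,0,130],[0,0,0.16,0,0,0,130],[0,0,0.16,0,0,0,130],[0,0,0.16,0,0,0,130]]]'
```

```text
eef_pos: [0.513, -0.2675, 0.0225]
ft_force: [-2.1, 1.4, 5.9]
clock: 32.58
eef_pos: [0.5129, -0.2675, 0.0219]
tool_rot: [0.542, 0.84, 0.0, -0.0]
ft_force: [0.4, -0.7, -0.1]
grip_width: 0.0419
clock: 33.42
eef_pos: [0.5124, -0.2672, 0.1817]
tool_rot: [0.542, 0.84, -0.0, -0.0]
ft_force: [-1.1, -0.1, 0.3]
grip_width: 0.0418
```

```bash
python3 -m jog '[[[0,0,0,0,0,0,130],[0,0,0,0,0,0,130],[0,0,0,0,0,0,130],[0,0,0,0,0,0,130]]]'; python3 -c "
from workcell import bot
print(bot.job_done())"
```

```text
clock: 33.75
eef_pos: [0.5124, -0.2672, 0.1808]
tool_rot: [0.542, 0.84, -0.0, -0.001]
ft_force: [-0.3, -0.2, -0.4]
grip_width: 0.0416
the job is handed in; nothing more can be done
None
```

I carried out the whole sequence and handed the job in at 33.8 s, but I did not see the rack reach the bottom or the rod lying on the trivet. I ran out of the 200 camera calls by averaging force readings through them, so everything after about 18.5 s rests on force and position readings.

- **Lever:** I gripped the rod and slid it about 23 mm under the tongue. I felt contact at TCP z ≈ 0.1565 and raised it in 1 mm steps. The pawl came free about 10.5 mm up, and I held it about 11 mm up. The averaged force on the tongue was about 2–3 N at most, and no sudden rise suggested it met the stop.
- **Rack:** The last pictures showed it sinking at about 23 mm/s. I held the pawl up for about 9 s after it came free. The worst case of 80 mm at 15 mm/s needs 5.4 s. The load stayed at about 1 N throughout.
- **Rod:** I put it back where it had lain on the trivet, at the same contact height as when I picked it up. The set-down force was about 7 N. After opening, the wrist force returned to about zero, so the rod's weight is off the gripper, and the arm withdrew clear.

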